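Prove the slack-belt relay, then hold the belt tensioner back

TASK

Get the slide stainer's belt drive ready for its new belt. First prove the slack-belt relay: press its test button so that its lever drops, then lift the lever back up until it latches and stays up by itself. Then push the drive's sprung tensioner arm back past its ratchet click and finish while holding it there well beyond the click, with the gripper and not the pawl taking the spring; do not let go, and leave everything else on the bench where it is.

Things in the scene. Friction and masses are not known exactly. Their poses are not given: they have to be found in the camera images.
- relay: Slack-belt relay: grey plastic block fixed to the bench, 117 mm (its x, from -57 to +60 mm) by 100 mm (y) by 95 mm high; origin at bench height. Its top carries one round black test button at x = +20 mm; from its -x face, out of a 28 mm wide slot, sticks a steel lever with a black knob at the end. z is up.
- test_button_top (a point): Centre of the top of the test button: a black disc of 24 mm diameter standing 14 mm proud of the relay's top (109 mm above the bench). It is pressed straight down.
- test_button (a joint): Travel of the test button in m: 0 out, 0.007 fully down; 2 N to start, 5 N fully down. The lever is released on the way down, between 0.003 and 0.0055, so press it fully; it springs back out. It also dips while the lever is being lifted back.
- trip_lever_hinge (a point): Centre of the lever's hinge in the relay: 75 mm above the bench, at relay x = -40 mm; the hinge axis is the relay's y axis (level).
- trip_lever_knob (a point): Centre of the lever's knob: a black drum of 24 mm diameter and 22 mm long with flat ends, its axis along the relay's y axis, 85 mm from the hinge. Lever up: about 101 mm above the bench; dropped: about 34 mm above the bench, 75 mm from the hinge horizontally, on the relay's -x side. The shank is 10 mm wide and 7 mm thick. It is free from above and on both flat ends.
- trip_lever (a joint): Lever angle in rad: 0.03 to 0.05 = up and resting on its latch (about 18 degrees above level; 0 is 20 degrees above level), 0.85 = fully dropped (29 degrees below level), -0.14 = upper stop. Lifting takes 1 to 3 N at the knob; the latch clicks in near 0, so lift to just short of the upper stop (about -0.1) and let go: it sinks back onto its latch and stays.
- drive: Belt drive: aluminium plate fixed to the bench, 200 x 200 x 14 mm, origin at its centre at bench height, z up. On it stand two fixed dark pulleys (40 and 46 mm across, tops at 48 mm), the tensioner arm and, on the +x side of the arm's pivot, the ratchet's pawl slider.
- tensioner_pivot (a point): The tensioner arm's pivot: on drive (0, -30 mm), axis vertical, at the plate's top face (14 mm above the bench).
- tensioner_post (a point): Centre of the top of the arm's steel handle post: upright, 16 mm diameter, 105 mm from the pivot, top 102 mm above the bench, free from 52 mm up (below it the white idler roller, 32 mm across, on the flat steel arm). Resting, it lies from the pivot 135 degrees anticlockwise from the drive's +x axis, seen from above.
- tensioner (a joint): Tensioner arm angle in rad: 0 = resting against its spring stop, grows as the arm is pushed back, clockwise seen from above; 0.95 = end stop. The ratchet clicks at about 0.55; let go after that, the arm comes back to rest on the pawl at about 0.52. To be held well beyond the click: nearer 0.8. Force at the post: 4 N at 0, 8 N at 0.55 (including the ratchet), 9 N at 0.85. The post moves on its 105 mm circle about the pivot.
- pawl (a joint): Pawl slider in m: 0 = in (engaged or idle), up to 0.011 pushed out as the ratchet tooth rides past.
- slide_box: Bystander: closed blue slide box, 85 x 165 x 35 mm, origin under its centre.
- oil_bottle: Bystander: small amber bottle, 34 mm across, 75 mm high, origin under its centre.
- spare_pulley: Bystander: loose dark pulley, 38 mm across, 22 mm high, lying flat, origin under its centre.
- screwdriver: Bystander: screwdriver lying on the bench, 170 mm long.
- pen_pot: Bystander: empty white pot, 74 mm across, 95 mm high, origin under its centre.
- tape_roll: Bystander: clear tape roll lying flat, 72 mm across, 18 mm high.
- reagent_jar: Bystander: glass jar, 60 mm across, 85 mm high, origin under its centre.
Mind the look-alikes: they are no part of the job. Of the things that look like the relay, take the one that is farthest to the robot's right at the start.

How it is judged:
By the outcome, as a careful person would: the job done as asked, in the order asked, and still so for the second after the job is handed in, while the arm keeps its last pose, push and grip.
It also fails if it takes over 58 s, if anything falls off the work surface, if the arm or the gripper's body presses on something with over 40 N, if the wrist force passes 120 N, or if a joint passes its speed limit or range.

ROBOT

A 7-joint arm with a two-finger parallel gripper is mounted at the origin on the work surface. World frame = base frame: x ahead of the robot, y to its left, z up, the work surface at z = 0. Lengths are in mm, angles in degrees, forces in N, time in s.
With the tool pointing down it reaches from about 400 to 850 mm from the base axis. Payload 6.9 kg.
Tool frame: the origin (TCP) lies between the finger pads; the fingertips stand 19 mm ahead of it and the grasp point (between the pads) is the TCP; z points along the fingers, y is the line along which they close (so a half turn about z gives the same grasp; the last joint's range is limited). The gripper opens to 85 mm and grips with 20 to 120 N. Pads are 22 mm wide; open, the fingers measure 114 mm over their backs; the gripper's body (76 mm by 85 mm) begins 54 mm behind the grasp point. The pads swing forward as they close: fully open they stand 13 mm farther back than shut.
Start: joints at [6.045, 29.078, -13.613, 85.955, 7.202, 65.827, -8.869], TCP at [624.99, -0.026, 250.275] pointing down, gripper open.
Joint ranges: [-176.47, 176.47], [-13.61, 117.27], [-81.72, 77.17], [0.22, 143.17], [-87.28, 267.28], [10, 112.55], [-165.47, 165.47]. Speed limits (degrees/s): [136.94, 136.94, 180, 180, 180, 180, 180].

INTERFACE

Orientations are given as a 3x3 rotation matrix whose columns are the frame's x, y, z axes.
In Python, from workcell import bot, capture, camera_params gives the robot as it stands.
- The arm moves only by the tool apply_moves, never from a script. Its argument "commands" is a list of rows, each an object of numbers: "ax", "ay", "az": the turn, a rotation vector about the tool's x, y, z in rad; "dx", "dy", "dz": the shift along the tool's x, y, z in mm; "hand": the finger opening in mm, from 0 to 85.4. A call has 1 to 5 rows; each row is the pose to reach, as a shift and turn from the pose commanded when the call began, along the tool's axes at that moment; what a row does not reach only later rows make up. A row lasts 1/12 s, in which the tool goes at most 41.7 mm and 7.16 degrees, less where a joint would pass 70% of its speed; a pose out of reach is approached as far as the arm can. A call with a gripper value outside its range is refused whole. The fingers move at their own pace and stop on an object; "grip_force" is the grip in N (left out, the last holds). Time passes only in rows, so rows that repeat a pose let the fingers close. It gives the time, the measured TCP pose, the force, the opening and the grip force at its end, in the units of the state.
- bot.read_state(): the state, without advancing time (a new reading comes with each control period).
- capture(name): name is "scene" or "side" or "wrist"; returns the picture (384x512x3 uint8, red, green, blue); there is no depth.
- camera_params(name): a dict with "fx", "fy", "cx", "cy" (pixels), "T" (4x4, takes a point from camera to world coordinates). Camera axes: x right, y down, z forward; pixel columns grow to the right and rows downward; lengths in mm; the calibration is good to about 2 mm. A picture is of the moment at which its call begins: read the wrist's pose just before it. camera_params takes no time and is no camera call; for the wrist camera it gives the pose at the moment of the call.
- bot.finish_job(): hands the job in; it is judged then, once.
The state is a dict: "time": time; "joints": joint angles; "dq": joint speeds; "joint_torque": joint torques, N m; "position": TCP position; "tool_rot": TCP orientation; "contact_force": force on the tool from outside, world axes, zero at the start; "ft_torque": the same for the moment, N m; "gripper_width": finger opening in mm; "grasp_force": force on a finger pad.
Only numpy, scipy, OpenCV 4.12 (cv2) and the standard library are available. Lean on these libraries where they do the work, as an engineer would, in place of code of your own. Each camera call takes 0.05 s, during which the arm holds its last target. There are 200 camera calls.

## Working session

There is one attempt and no reset: what is moved stays moved. The work goes in short steps, Python scripts to look and compute and a tool call to move; the robot and the scene stay as the last step left them, time stands still between calls to the robot, and variables do not carry over. Pictures are saved under pics/ and viewed, at most 10 in all, crops included, and the job is handed in when it is done.

Besides the shell and the picture viewer there is one more tool, called after "Call:" as name(argument=value, ...) on one line, values as JSON. apply_moves: Moves the arm, as the interface text tells. Its arguments: {"type":"object","properties":{"commands":{"type":"array","items":{"type":"object","properties":{"ax":{"type":"number"},"ay":{"type":"number"},"az":{"type":"number"},"dx":{"type":"number"},"dy":{"type":"number"},"dz":{"type":"number"},"hand":{"type":"number"}}}},"grip_force":{"type":"number"}},"required":["commands"]}

```bash
mkdir -p pics; ls
python3 - <<'E'
from workcell import bot,capture,camera_params
import cv2,numpy as np
for n in("scene","side"):
    im=capture(n); cv2.imwrite(f"pics/{n}0.png",im[:,:,::-1])
    p=camera_params(n); print(n,p["fx"],p["cx"],p["cy"],np.round(p["T"],3).tolist())
s=bot.read_state(); print(s["time"],np.round(s["tool_rot"],3).tolist())
E
```

```text
pics
scene 381.04169668786915 256.94669616056694 189.4652596687588 [[-0.174, 0.612, -0.772, 1711.154], [0.985, 0.111, -0.134, 199.226], [0.004, -0.783, -0.622, 1071.441], [0.0, 0.0, 0.0, 1.0]]
side 398.92363749168777 258.43392615518036 190.21720202570208 [[0.998, -0.025, 0.061, 449.511], [-0.065, -0.528, 0.846, -1047.725], [0.011, -0.849, -0.529, 735.799], [0.0, 0.0, 0.0, 1.0]]
0.1 [[0.0, 1.0, -0.002], [1.0, -0.0, -0.0], [-0.0, -0.002, -1.0]]
```

View pics/scene0.png

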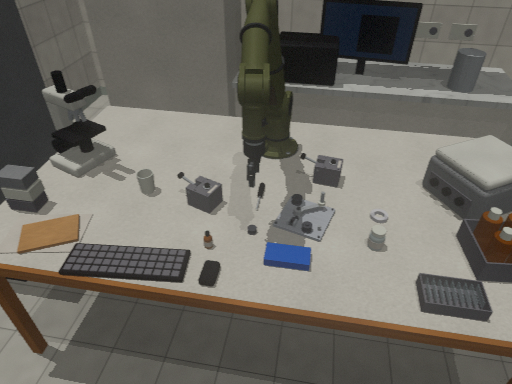

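View pics/side0.png

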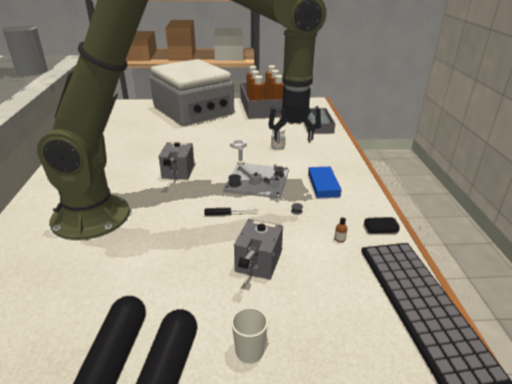

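Candidates for the relay are scene (205,193) / side (259,248) and scene (328,170) / side (177,160). In the scene view, image left is -y, the robot's right, so I choose the one at scene (205,193). The drive is at scene (305,217) / side (258,180). Next I'll check close crops.

Run:
```python
import cv2,numpy as np
a=cv2.imread("pics/scene0.png");b=cv2.imread("pics/side0.png")
f=lambda im,x,y:cv2.resize(im[y:y+75,x:x+100],None,fx=4,fy=4,interpolation=cv2.INTER_CUBIC)
cv2.imwrite("pics/crops.png",np.vstack([np.hstack([f(a,155,155),f(a,255,175)]),np.hstack([f(b,210,217),f(b,210,135)])]))
```

```text
(no output)
```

View pics/crops.png

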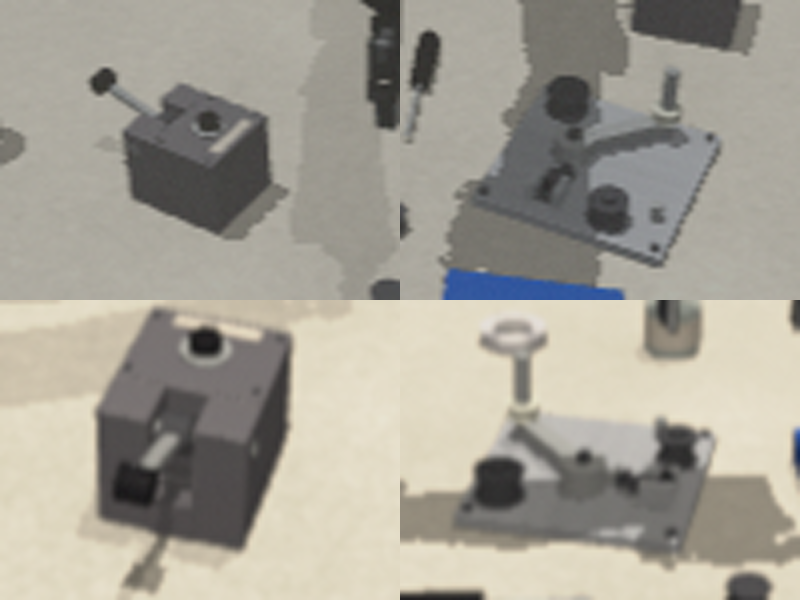

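The crops confirm the choice. Relay: button scene (207,184.5) / side (261.5,227), knob scene (180.8,175.3) / side (243.5,262.8). Drive: post top scene (323,192.5) / side (240.5,147.5), pivot cap scene (298.8,208) / side (256,174).

```bash
cat > h.py <<'E'
from workcell import bot,capture,camera_params
import cv2,numpy as np
def ray(n,u,v,p=None):
    p=p or camera_params(n);T=np.array(p["T"])
    d=T[:3,:3]@[(u-p["cx"])/p["fx"],(v-p["cy"])/p["fy"],1];return T[:3,3],d/np.linalg.norm(d)
def plane(n,u,v,z,p=None):
    o,d=ray(n,u,v,p);return o+d*(z-o[2])/d[2]
def tri(a,b):
    (o,d),(q,e)=ray("scene",*a),ray("side",*b)
    s=np.linalg.lstsq(np.c_[d,-e],q-o,rcond=None)[0];x,y=o+s[0]*d,q+s[1]*e
    return (x+y)/2,np.linalg.norm(x-y)
E
python3 - <<'E'
from h import *
np.set_printoptions(precision=1,suppress=True)
for n,a,b,z in[("button",(207,184.5),(261.5,226.5),109),("knob",(180.75,175.25),(243.5,262.75),101),("post",(323,192.5),(240.5,147.5),102),("pivot",(298.75,208),(256,174),50)]:
    print(n,*tri(a,b),plane("scene",*a,z),plane("side",*b,z))
S=[(720,140),(660,262),(475,200)];D=[(715,435),(680,550),(455,525)]
for s in S: print(plane("scene",(s[0]-400)/4+255,s[1]/4+175,14))
for s in D: print(plane("side",(s[0]-400)/4+210,(s[1]-300)/4+135,14))
print("relay top corners")
for s in[(128,137),(180,83),(268,118),(213,165)]: print(plane("scene",s[0]/4+155,s[1]/4+155,95))
for s in[(97,412),(153,308),(292,335),(242,440)]: print(plane("side",s[0]/4+210,(s[1]-300)/4+217,95))
E
```

```text
button [ 518.1 -218.2  106.4] 1.3622014819449537 [ 520.4 -216.9  109. ] [ 518.2 -222.5  109. ]
knob [ 467.4 -349.   101. ] 0.5899556756662828 [ 467.9 -349.   101. ] [ 467.3 -348.7  101. ]
post [477.6 257.8 102.5] 2.783962489631277 [479.1 257.3 102. ] [476.9 261.5 102. ]
pivot [527.3 166.8  45. ] 1.8229344188185297 [531.9 167.3  50. ] [527.2 156.5  50. ]
[476.  316.7  14. ]
[664.2 263.   14. ]
[611.1  77.   14. ]
[656.4 253.7  14. ]
[601.6  58.2  14. ]
[414.6 106.4  14. ]
relay top corners
[ 548.8 -295.2   95. ]
[ 448.8 -269.6   95. ]
[ 491.9 -161.2   95. ]
[ 577.1 -196.7   95. ]
[ 446.6 -276.3   95. ]
[ 486.2 -168.7   95. ]
[ 577.1 -203.7   95. ]
[ 534.3 -307.3   95. ]
```

Call:
apply_moves(commands=[{"dx": -40, "dy": -20, "az": 0.12, "hand": 0}, {"dx": -78, "dy": -38, "az": 0.24, "hand": 0}, {"dx": -115, "dy": -55, "az": 0.375, "hand": 0}, {"dx": -152, "dy": -73, "az": 0.375, "dz": 10, "hand": 0}, {"dx": -188, "dy": -90, "az": 0.375, "dz": 20, "hand": 0}], grip_force=60)

```text
validation failed for argument at $.co...
```

Run:
```python
from h import *
s=bot.read_state();p=camera_params("wrist");im=capture("wrist");cv2.imwrite("pics/w1.png",im[:,:,::-1])
print(s["time"],s["position"],np.round(s["tool_rot"],3).tolist(),s["gripper_width"],s["contact_force"])
import json;json.dump({k:np.array(v).tolist() for k,v in p.items()},open("w1.json","w"))
print(np.round(p["T"],2).tolist())
```

```text
0.1 [ 6.24572488e+02 -8.51006623e-02  2.49519760e+02] [[0.0, 1.0, -0.002], [1.0, -0.0, -0.0], [-0.0, -0.002, -1.0]] 85.35080594240279 [ 0.22787041 -0.06839826  0.17610123]
[[1.0, -0.0, -0.0, 624.43], [-0.0, -0.96, -0.27, 69.71], [-0.0, 0.27, -0.96, 373.55], [0.0, 0.0, 0.0, 1.0]]
```

View pics/w1.png

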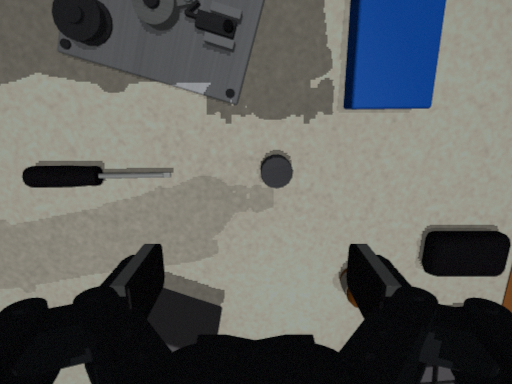

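The move was refused, probably because each row needs every key. The wrist view shows the spare pulley at (276,170) and the drive's near edge at top left.

Call:
apply_moves(commands=[{"ax": 0, "ay": 0, "az": 0.12, "dx": -40, "dy": -20, "dz": 0, "hand": 0}, {"ax": 0, "ay": 0, "az": 0.24, "dx": -78, "dy": -38, "dz": 0, "hand": 0}, {"ax": 0, "ay": 0, "az": 0.375, "dx": -115, "dy": -55, "dz": 0, "hand": 0}, {"ax": 0, "ay": 0, "az": 0.375, "dx": -152, "dy": -73, "dz": 10, "hand": 0}, {"ax": 0, "ay": 0, "az": 0.375, "dx": -188, "dy": -90, "dz": 20, "hand": 0}], grip_force=60)

```text
time: 0.57
position: [535.2, -187.4, 231.2]
tool_rot: [[0.367, 0.93, 0.001], [0.93, -0.367, -0.001], [-0.0, 0.001, -1.0]]
contact_force: [-0.3, -0.5, 0.8]
gripper_width: 26.0
grasp_force: 0.0
```

Run:
```python
from h import *
import json
p=camera_params("wrist");im=capture("wrist");cv2.imwrite("pics/w2.png",im[:,:,::-1])
json.dump({k:np.array(v).tolist() for k,v in p.items()},open("w2.json","w"))
print(bot.read_state()["position"])
```

```text
[ 529.4565723  -197.30350709  228.72024531]
```

View pics/w2.png

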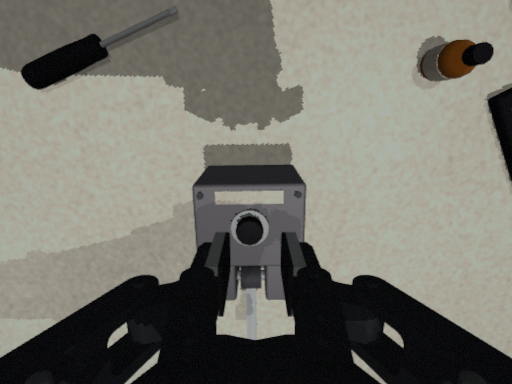

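The wrist view confirms the yaw: the relay is aligned with the tool. The button is at (249,229), the top's far corners are at (194,186) and (305,186), and the shank runs straight down at column 251.

Run:
```python
from h import *
import json
np.set_printoptions(precision=1,suppress=True)
p=json.load(open("w2.json"))
print("button",plane("w",249,230,109,p)); a,b=plane("w",194,186,95,p),plane("w",305,186,95,p);print(a,b,np.linalg.norm(a-b),(a+b)/2)
print("shank",plane("w",251,290,80,p))
s=bot.read_state();print(s["position"],s["joints"],s["gripper_width"])
R=np.array(s["tool_rot"]);b=plane("w",249,230,109,p);print("to button tool:",R.T@(b-s["position"]))
```

```text
button [ 518.2 -215.   109. ]
[ 486.7 -164.6   95. ] [ 576.4 -200.1   95. ] 96.45558000697775 [ 531.5 -182.4   95. ]
shank [ 490.7 -287.4   80. ]
[ 529.5 -197.3  228.7] [21.9 24.6 -6.2 97.   3.5 58.7 -7.7] 17.26242072580318
to button tool: [-19.8  -3.4 119.9]
```

Call:
apply_moves(commands=[{"ax": 0, "ay": 0, "az": 0, "dx": -25, "dy": -4, "dz": 20, "hand": 0}, {"ax": 0, "ay": 0, "az": 0, "dx": -34, "dy": -5, "dz": 45, "hand": 0}, {"ax": 0, "ay": 0, "az": 0, "dx": -34, "dy": -5, "dz": 65, "hand": 0}, {"ax": 0, "ay": 0, "az": 0, "dx": -34, "dy": -5, "dz": 75, "hand": 0}, {"ax": 0, "ay": 0, "az": 0, "dx": -34, "dy": -5, "dz": 75, "hand": 0}])

```text
time: 1.03
position: [517.8, -214.8, 153.7]
tool_rot: [[0.366, 0.931, -0.004], [0.931, -0.366, 0.002], [0.0, -0.004, -1.0]]
contact_force: [-0.6, 0.3, 0.5]
gripper_width: 0.2
grasp_force: 0.0
```

Call:
apply_moves(commands=[{"ax": 0, "ay": 0, "az": 0, "dx": -1, "dy": 0, "dz": 20, "hand": 0}, {"ax": 0, "ay": 0, "az": 0, "dx": -1, "dy": 0, "dz": 27, "hand": 0}, {"ax": 0, "ay": 0, "az": 0, "dx": -1, "dy": 0, "dz": 31, "hand": 0}, {"ax": 0, "ay": 0, "az": 0, "dx": -1, "dy": 0, "dz": 33, "hand": 0}, {"ax": 0, "ay": 0, "az": 0, "dx": -1, "dy": 0, "dz": 34, "hand": 0}])

```text
time: 1.45
position: [518.9, -215.9, 122.5]
tool_rot: [[0.366, 0.931, 0.0], [0.931, -0.366, 0.0], [0.0, 0.0, -1.0]]
contact_force: [-1.1, 1.3, 4.7]
gripper_width: -0.3
grasp_force: 2.1
```

Call:
apply_moves(commands=[{"ax": 0, "ay": 0, "az": 0, "dx": 0, "dy": 0, "dz": 1, "hand": 0}, {"ax": 0, "ay": 0, "az": 0, "dx": 0, "dy": 0, "dz": 2, "hand": 0}, {"ax": 0, "ay": 0, "az": 0, "dx": 0, "dy": 0, "dz": 2.5, "hand": 0}])

```text
time: 1.7
position: [519.0, -216.0, 121.0]
tool_rot: [[0.366, 0.931, 0.001], [0.931, -0.366, 0.0], [0.001, 0.001, -1.0]]
contact_force: [-4.3, 5.0, 18.4]
gripper_width: -0.2
grasp_force: 8.6
```

Call:
apply_moves(commands=[{"ax": 0, "ay": 0, "az": 0, "dx": 0, "dy": 0, "dz": -30, "hand": 0}, {"ax": 0, "ay": 0, "az": 0, "dx": -25, "dy": 0.5, "dz": -60, "hand": 55}, {"ax": 0, "ay": 0, "az": 0, "dx": -64, "dy": 0.5, "dz": -70, "hand": 55}, {"ax": 0, "ay": 0, "az": 0, "dx": -102, "dy": 0.5, "dz": -75, "hand": 55}, {"ax": 0, "ay": 0, "az": 0, "dx": -134, "dy": 0.5, "dz": -75, "hand": 55}])

```text
time: 2.12
position: [469.4, -344.8, 196.8]
tool_rot: [[0.367, 0.93, 0.003], [0.93, -0.367, -0.004], [-0.002, 0.004, -1.0]]
contact_force: [0.3, -1.3, 0.4]
gripper_width: 48.1
grasp_force: 0.0
```

Run:
```python
from h import *
import json
for n in("scene","side"): cv2.imwrite(f"pics/{n}1.png",capture(n)[:,:,::-1])
s=bot.read_state();p=camera_params("wrist");im=capture("wrist");cv2.imwrite("pics/w3.png",im[:,:,::-1])
json.dump({k:np.array(v).tolist() for k,v in p.items()},open("w3.json","w"))
print(s["time"],s["position"],s["gripper_width"])
a=cv2.imread("pics/scene1.png");b=cv2.imread("pics/side1.png")
f=lambda im,x,y:cv2.resize(im[y:y+75,x:x+100],None,fx=4,fy=4,interpolation=cv2.INTER_CUBIC)
w=cv2.imread("pics/w3.png")
cv2.imwrite("pics/c1.png",np.vstack([np.hstack([f(a,155,145),f(b,205,217)]),np.hstack([w[84:,56:456],np.zeros((300,400,3),np.uint8)])]))
```

```text
2.2167 [ 466.32637197 -348.76205172  195.09012503] 55.005744869515084
```

View pics/c1.png

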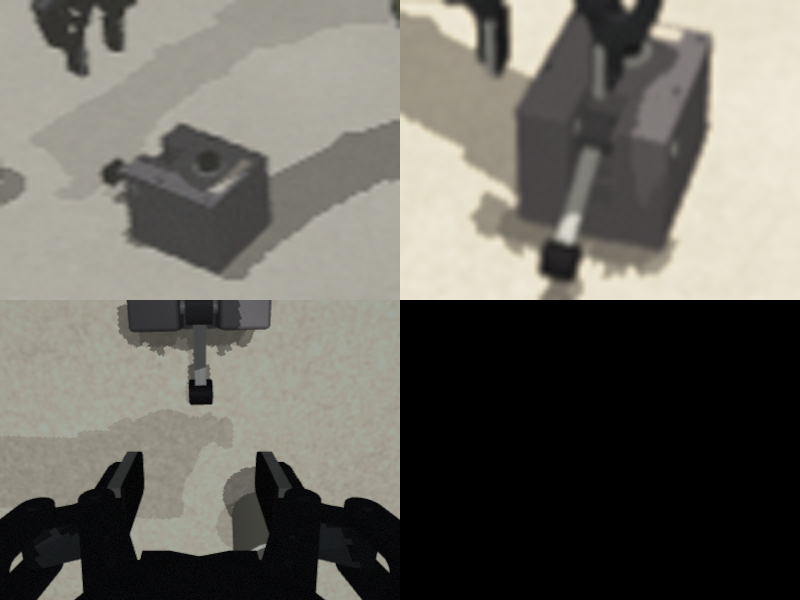

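The lever has dropped: the knob is at wrist (256,176), scene (183,188) and side (245,282). The pen pot shows at wrist (306,300), so I'll check its distance from the fingers.

Run:
```python
from h import *
import json
np.set_printoptions(precision=1,suppress=True)
p=json.load(open("w3.json"))
print("knob z46 top",plane("w",256,176,44,p)," tri",tri((155+113/4,145+172/4),(205+160/4,217+260/4)))
print("pot top side",plane("side",250,318,95)," scene",plane("scene",146.5,175,95))
s=bot.read_state();R=np.array(s["tool_rot"]);print(s["position"])
for z in(34,44): k=plane("w",256,176,z,p);print(R.T@(k-s["position"]))
```

```text
knob z46 top [ 469.8 -341.3   44. ]  tri (array([ 470.8, -344.6,   34.6]), np.float64(0.9478689632703028))
pot top side [ 475.  -504.9   95. ]  scene [ 484.9 -498.5   95. ]
[ 468.  -345.2  194.7]
[  2.4   0.1 160.7]
[  4.6   0.1 150.7]
```

Call:
apply_moves(commands=[{"ax": 0, "ay": 0, "az": 0, "dx": 0, "dy": 0, "dz": 40, "hand": 55}, {"ax": 0, "ay": 0, "az": 0, "dx": 1, "dy": 0, "dz": 80, "hand": 55}, {"ax": 0, "ay": 0, "az": 0, "dx": 1, "dy": 0, "dz": 120, "hand": 55}, {"ax": 0, "ay": 0, "az": 0, "dx": 1, "dy": 0, "dz": 145, "hand": 55}, {"ax": 0, "ay": 0, "az": 0, "dx": 1, "dy": 0, "dz": 159, "hand": 55}])

```text
time: 2.68
position: [469.5, -338.1, 31.9]
tool_rot: [[0.365, 0.931, -0.003], [0.931, -0.365, 0.003], [0.002, -0.004, -1.0]]
contact_force: [1.0, 0.6, 0.3]
gripper_width: 55.4
grasp_force: 0.0
```

Call:
apply_moves(commands=[{"ax": 0, "ay": 0, "az": 0, "dx": 0, "dy": 0, "dz": 0, "hand": 15}, {"ax": 0, "ay": 0, "az": 0, "dx": 0, "dy": 0, "dz": 0, "hand": 15}, {"ax": 0, "ay": 0, "az": 0, "dx": 0, "dy": 0, "dz": 0, "hand": 15}, {"ax": 0, "ay": 0, "az": 0, "dx": 0, "dy": 0, "dz": 0, "hand": 15}, {"ax": 0, "ay": 0, "az": 0, "dx": 0, "dy": 0, "dz": 0, "hand": 15}], grip_force=25)

```text
time: 3.1
position: [471.2, -340.4, 36.7]
tool_rot: [[0.366, 0.931, 0.002], [0.931, -0.366, -0.001], [-0.0, 0.002, -1.0]]
contact_force: [0.9, 2.7, -1.0]
gripper_width: 21.6
grasp_force: 29.6
```

Call:
apply_moves(commands=[{"ax": 0, "ay": 0, "az": 0, "dx": -5, "dy": 0, "dz": -10, "hand": 15}, {"ax": 0, "ay": 0, "az": 0, "dx": -8.2, "dy": 0, "dz": -20.5, "hand": 15}, {"ax": 0, "ay": 0, "az": 0, "dx": -10.2, "dy": 0, "dz": -32, "hand": 15}, {"ax": 0, "ay": 0, "az": 0, "dx": -10.7, "dy": 0, "dz": -43, "hand": 15}, {"ax": 0, "ay": 0, "az": 0, "dx": -9.5, "dy": 0, "dz": -55, "hand": 15}])

```text
time: 3.52
position: [467.4, -349.7, 92.0]
tool_rot: [[0.366, 0.93, 0.002], [0.93, -0.366, -0.0], [0.0, 0.002, -1.0]]
contact_force: [4.5, 1.3, -6.2]
gripper_width: 21.4
grasp_force: 27.3
```

Call:
apply_moves(commands=[{"ax": 0, "ay": 0, "az": 0, "dx": 2, "dy": 0, "dz": -8, "hand": 15}, {"ax": 0, "ay": 0, "az": 0, "dx": 5, "dy": 0, "dz": -15, "hand": 15}, {"ax": 0, "ay": 0, "az": 0, "dx": 6.5, "dy": 0, "dz": -20, "hand": 15}, {"ax": 0, "ay": 0, "az": 0, "dx": 7, "dy": 0, "dz": -22.5, "hand": 15}, {"ax": 0, "ay": 0, "az": 0, "dx": 7, "dy": 0, "dz": -22.5, "hand": 15}])

```text
time: 3.93
position: [469.8, -343.2, 113.6]
tool_rot: [[0.366, 0.931, 0.001], [0.931, -0.366, -0.001], [-0.0, 0.001, -1.0]]
contact_force: [2.7, -1.0, -2.0]
gripper_width: 21.4
grasp_force: 26.8
```

Call:
apply_moves(commands=[{"ax": 0, "ay": 0, "az": 0, "dx": 0, "dy": 0, "dz": 0, "hand": 50}, {"ax": 0, "ay": 0, "az": 0, "dx": 0, "dy": 0, "dz": 0, "hand": 50}, {"ax": 0, "ay": 0, "az": 0, "dx": 0, "dy": 0, "dz": 0, "hand": 50}, {"ax": 0, "ay": 0, "az": 0, "dx": 0, "dy": 0, "dz": 0, "hand": 50}, {"ax": 0, "ay": 0, "az": 0, "dx": 0, "dy": 0, "dz": 0, "hand": 50}])

```text
time: 4.35
position: [468.9, -342.9, 112.6]
tool_rot: [[0.367, 0.93, -0.001], [0.93, -0.367, 0.0], [0.0, -0.001, -1.0]]
contact_force: [-0.3, 0.7, 0.2]
gripper_width: 49.8
grasp_force: 0.0
```

Call:
apply_moves(commands=[{"ax": 0, "ay": 0, "az": 0, "dx": 0, "dy": 0, "dz": -35, "hand": 50}, {"ax": 0, "ay": 0, "az": 0, "dx": 0, "dy": 0, "dz": -75, "hand": 50}, {"ax": 0, "ay": 0, "az": 0, "dx": 0, "dy": 0, "dz": -110, "hand": 50}, {"ax": 0, "ay": 0, "az": 0, "dx": 0, "dy": 0, "dz": -130, "hand": 50}, {"ax": 0, "ay": 0, "az": 0, "dx": 0, "dy": 0, "dz": -130, "hand": 50}])

```text
time: 4.77
position: [471.1, -344.1, 248.0]
tool_rot: [[0.367, 0.93, 0.007], [0.93, -0.367, -0.005], [-0.002, 0.008, -1.0]]
contact_force: [0.3, -0.9, 0.6]
gripper_width: 49.7
grasp_force: 0.0
```

Run:
```python
from h import *
import json
np.set_printoptions(precision=1,suppress=True)
for n in("scene","side"): cv2.imwrite(f"pics/{n}2.png",capture(n)[:,:,::-1])
p=camera_params("wrist");w=capture("wrist")[:,:,::-1]
a=cv2.imread("pics/scene2.png");b=cv2.imread("pics/side2.png")
f=lambda im,x,y:cv2.resize(im[y:y+75,x:x+100],None,fx=4,fy=4,interpolation=cv2.INTER_CUBIC)
cv2.imwrite("pics/c2.png",np.vstack([np.hstack([f(a,155,145),f(b,205,217)]),np.hstack([f(a,275,165),f(b,210,120)])]))
s=bot.read_state();print(s["time"],s["position"],s["gripper_width"])
```

```text
4.9167 [ 468.9 -342.7  242.3] 49.93374680951991
```

View pics/c2.png

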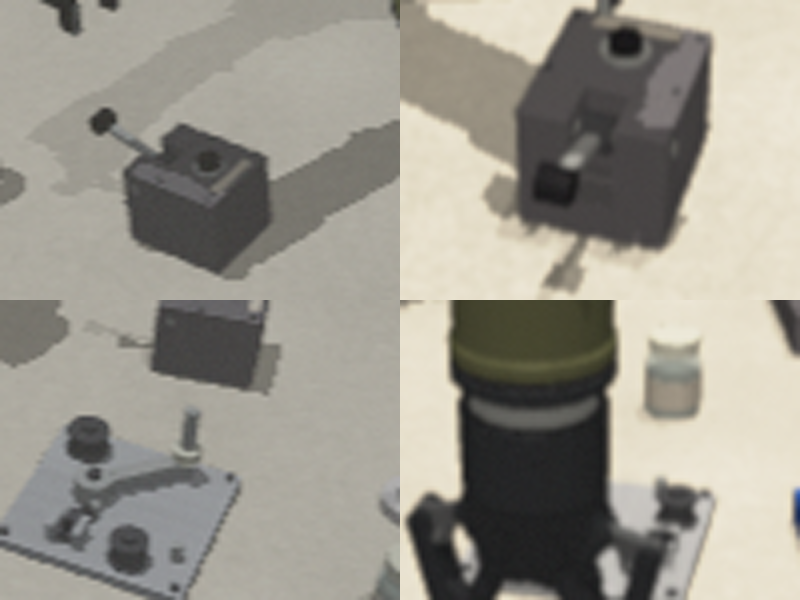

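The lever is up and holds by itself: the knob is back at scene (181,175.5), as at the start, and the button is out. Now to the drive, staying high.

Call:
apply_moves(commands=[{"ax": 0, "ay": 0, "az": 0, "dx": 38, "dy": -12.5, "dz": -5, "hand": 50}, {"ax": 0, "ay": 0, "az": 0, "dx": 76, "dy": -25, "dz": -5, "hand": 50}, {"ax": 0, "ay": 0, "az": 0, "dx": 114, "dy": -37.5, "dz": -5, "hand": 50}, {"ax": 0, "ay": 0, "az": 0, "dx": 152, "dy": -50, "dz": -5, "hand": 50}, {"ax": 0, "ay": 0, "az": 0, "dx": 190, "dy": -62.5, "dz": -5, "hand": 50}])

```text
time: 5.33
position: [479.6, -141.3, 246.2]
tool_rot: [[0.367, 0.93, -0.003], [0.93, -0.367, 0.001], [-0.0, -0.003, -1.0]]
contact_force: [1.4, -0.1, -0.2]
gripper_width: 49.8
grasp_force: 0.0
```

Call:
apply_moves(commands=[{"ax": 0, "ay": 0, "az": 0, "dx": 38, "dy": -12.5, "dz": 0, "hand": 50}, {"ax": 0, "ay": 0, "az": 0, "dx": 76, "dy": -25, "dz": 0, "hand": 50}, {"ax": 0, "ay": 0, "az": 0, "dx": 114, "dy": -37.5, "dz": 0, "hand": 50}, {"ax": 0, "ay": 0, "az": 0, "dx": 152, "dy": -50, "dz": 0, "hand": 50}, {"ax": 0, "ay": 0, "az": 0, "dx": 190, "dy": -62.5, "dz": 0, "hand": 50}])

```text
time: 5.75
position: [491.1, 58.2, 246.4]
tool_rot: [[0.366, 0.93, -0.003], [0.93, -0.366, -0.0], [-0.001, -0.003, -1.0]]
contact_force: [1.3, -0.3, -0.5]
gripper_width: 50.1
grasp_force: 0.0
```

Call:
apply_moves(commands=[{"ax": 0, "ay": 0, "az": -0.12, "dx": 38, "dy": -12.5, "dz": 0, "hand": 50}, {"ax": 0, "ay": 0, "az": -0.24, "dx": 76, "dy": -25, "dz": 0, "hand": 50}, {"ax": 0, "ay": 0, "az": -0.36, "dx": 110, "dy": -36, "dz": 0, "hand": 50}, {"ax": 0, "ay": 0, "az": -0.48, "dx": 127, "dy": -42, "dz": 0, "hand": 50}, {"ax": 0, "ay": 0, "az": -0.6, "dx": 127, "dy": -42, "dz": 0, "hand": 50}])

```text
time: 6.17
position: [498.0, 195.8, 246.2]
tool_rot: [[-0.236, 0.972, -0.003], [0.972, 0.236, 0.003], [0.003, -0.003, -1.0]]
contact_force: [0.4, 0.6, -0.4]
gripper_width: 50.0
grasp_force: 0.0
```

Run:
```python
from h import *
import json
capture("side")
s=bot.read_state();p=camera_params("wrist");im=capture("wrist")
json.dump({k:np.array(v).tolist() for k,v in p.items()},open("w4.json","w"))
print(s["time"],s["position"],np.round(s["tool_rot"],3).tolist(),s["joints"])
cv2.imwrite("pics/w4.png",im[:,:,::-1])
np.set_printoptions(precision=1,suppress=True)
print("other relay base",plane("scene",338.75,187,0),plane("scene",313.75,183,0))
```

```text
6.2167 [498.38173434 192.81095063 245.97885652] [[-0.242, 0.97, -0.004], [0.97, 0.242, 0.0], [0.001, -0.003, -1.0]] [ -7.17855284  22.16693108 -23.74645658  99.78744135   9.94310925
  60.304735   -20.33897929]
other relay base [296.2 332.6   0. ] [286.4 218.4   0. ]
```

View pics/w4.png

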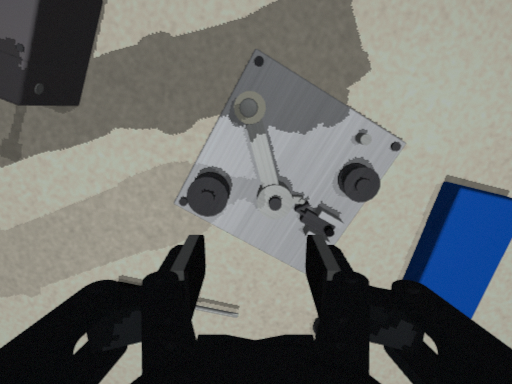

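The wrist view shows the post top at (249,107) inside its idler, the pivot boss at (274,201), and plate corners at (257,49), (405,142) and (177,201). The look-alike relay is well away at top left.

Run:
```python
from h import *
import json
np.set_printoptions(precision=1,suppress=True)
p=json.load(open("w4.json"))
P=plane("w",249,107,102,p);print("post",P)
c=[plane("w",u,v,14,p) for u,v in[(257,49),(405,142),(177,201)]];print(c)
print([np.linalg.norm(c[0]-c[i]) for i in(1,2)])
C=(c[1]+c[2])/2;
for z in(30,40,50):print("pivot",z,plane("w",274,201,z,p),np.linalg.norm((plane("w",274,201,z,p)-P)[:2]))
e=(c[1]-c[2]);e2=(c[0]-c[1]);print("C",C,"edge angs",[np.degrees(np.arctan2(*(x[1::-1]))) for x in(c[1]-c[0],c[0]-c[2])])
y=(c[0]-c[2])[:2];y/=np.linalg.norm(y);piv=C[:2]-30*y;print("pivot by plate",piv,"dist",np.linalg.norm(P[:2]-piv),"ang",np.degrees(np.arctan2(*(P[:2]-piv)[::-1])))
s=bot.read_state();print(s["position"])
```

```text
post [476.  259.2 102. ]
[array([468.4, 318.2,  14. ]), array([656.1, 264.3,  14. ]), array([415.6, 131.8,  14. ])]
[np.float64(195.23240228170943), np.float64(193.7546245387729)]
pivot 30 [527.  164.6  30. ] 107.44887961778943
pivot 40 [525.6 167.4  40. ] 104.33600726345368
pivot 50 [524.3 170.2  50. ] 101.2234187490067
C [535.8 198.   14. ] edge angs [np.float64(-16.014880551464195), np.float64(74.16629426470203)]
pivot by plate [527.6 169.2] dist 103.75959466304565 ang 119.83141115231537
[498.7 190.8 246. ]
```

Call:
apply_moves(commands=[{"ax": 0, "ay": 0, "az": -0.1, "dx": 30, "dy": -3, "dz": 20, "hand": 50}, {"ax": 0, "ay": 0, "az": -0.2, "dx": 55, "dy": -5, "dz": 48, "hand": 50}, {"ax": 0, "ay": 0, "az": -0.27, "dx": 74, "dy": -6, "dz": 75, "hand": 50}, {"ax": 0, "ay": 0, "az": -0.27, "dx": 74, "dy": -6, "dz": 92, "hand": 50}, {"ax": 0, "ay": 0, "az": -0.27, "dx": 74, "dy": -6, "dz": 97, "hand": 50}])

```text
time: 6.68
position: [475.2, 259.6, 147.2]
tool_rot: [[-0.472, 0.881, -0.006], [0.881, 0.472, -0.003], [0.0, -0.007, -1.0]]
contact_force: [0.3, -0.7, -0.5]
gripper_width: 49.9
grasp_force: 0.0
```

Run:
```python
from h import *
capture("side")
s=bot.read_state();p=camera_params("wrist");im=capture("wrist")
cv2.imwrite("pics/w5.png",im[:,:,::-1])
print(s["time"],s["position"],np.round(s["tool_rot"],3).tolist(),s["joints"].round(1))
```

```text
6.7333 [476.06199337 258.85277469 147.81229708] [[-0.471, 0.882, -0.005], [0.882, 0.471, -0.003], [-0.001, -0.006, -1.0]] [-14.   29.4 -25.7 106.2  16.5  48.4 -19.9]
```

View pics/w5.png

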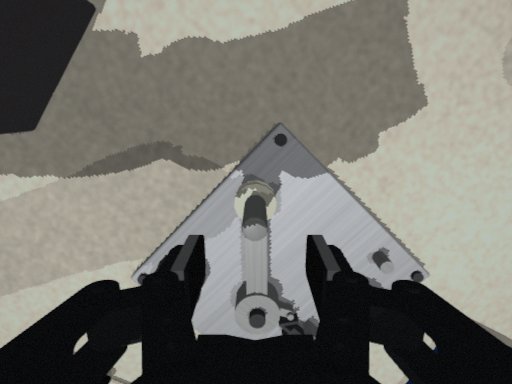

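The post top is at wrist (256,230), centred between the fingers, and the arm lies along tool x. I'll descend and grip.

Call:
apply_moves(commands=[{"ax": 0, "ay": 0, "az": 0, "dx": 0, "dy": 0, "dz": 25, "hand": 50}, {"ax": 0, "ay": 0, "az": 0, "dx": 0, "dy": 0, "dz": 48, "hand": 50}, {"ax": 0, "ay": 0, "az": 0, "dx": 0, "dy": 0, "dz": 63, "hand": 50}, {"ax": 0, "ay": 0, "az": 0, "dx": 0, "dy": 0, "dz": 68, "hand": 50}, {"ax": 0, "ay": 0, "az": 0, "dx": 0, "dy": 0, "dz": 68, "hand": 50}])

```text
time: 7.2
position: [477.8, 259.7, 82.8]
tool_rot: [[-0.472, 0.881, -0.0], [0.881, 0.472, -0.001], [-0.001, -0.001, -1.0]]
contact_force: [-0.1, -0.4, 0.6]
gripper_width: 49.9
grasp_force: 0.0
```

Call:
apply_moves(commands=[{"ax": 0, "ay": 0, "az": 0, "dx": 0, "dy": 0, "dz": 0, "hand": 5}, {"ax": 0, "ay": 0, "az": 0, "dx": 0, "dy": 0, "dz": 0, "hand": 5}, {"ax": 0, "ay": 0, "az": 0, "dx": 0, "dy": 0, "dz": 0, "hand": 5}, {"ax": 0, "ay": 0, "az": 0, "dx": 0, "dy": 0, "dz": 0, "hand": 5}, {"ax": 0, "ay": 0, "az": 0, "dx": 0, "dy": 0, "dz": 0, "hand": 5}], grip_force=50)

```text
time: 7.62
position: [477.3, 260.8, 84.2]
tool_rot: [[-0.475, 0.88, 0.001], [0.88, 0.475, -0.0], [-0.001, 0.001, -1.0]]
contact_force: [-2.2, -2.6, 8.0]
gripper_width: 14.6
grasp_force: 48.5
```

Call:
apply_moves(commands=[{"ax": 0, "ay": 0, "az": 0.07, "dx": -0.3, "dy": 7.3, "dz": 0, "hand": 5}, {"ax": 0, "ay": 0, "az": 0.15, "dx": -1.2, "dy": 15.7, "dz": 0, "hand": 5}, {"ax": 0, "ay": 0, "az": 0.23, "dx": -2.8, "dy": 23.9, "dz": 0, "hand": 5}, {"ax": 0, "ay": 0, "az": 0.31, "dx": -5, "dy": 32, "dz": 0, "hand": 5}, {"ax": 0, "ay": 0, "az": 0.4, "dx": -8.3, "dy": 40.9, "dz": 0, "hand": 5}])

```text
time: 8.03
position: [516.5, 272.4, 84.1]
tool_rot: [[-0.092, 0.996, -0.001], [0.996, 0.092, -0.001], [-0.001, -0.001, -1.0]]
contact_force: [-4.8, -3.9, 7.3]
gripper_width: 14.9
grasp_force: 48.9
```

Call:
apply_moves(commands=[{"ax": 0, "ay": 0, "az": 0.09, "dx": -0.4, "dy": 9.4, "dz": 0, "hand": 5}, {"ax": 0, "ay": 0, "az": 0.18, "dx": -1.7, "dy": 18.8, "dz": 0, "hand": 5}, {"ax": 0, "ay": 0, "az": 0.27, "dx": -3.8, "dy": 28, "dz": 0, "hand": 5}, {"ax": 0, "ay": 0, "az": 0.35, "dx": -6.4, "dy": 36, "dz": 0, "hand": 5}, {"ax": 0, "ay": 0, "az": 0.42, "dx": -9.1, "dy": 42.8, "dz": 0, "hand": 5}])

```text
time: 8.45
position: [560.1, 267.5, 84.1]
tool_rot: [[0.322, 0.947, -0.001], [0.947, -0.322, -0.001], [-0.001, -0.001, -1.0]]
contact_force: [-6.6, -2.5, 8.9]
gripper_width: 14.9
grasp_force: 49.0
```

Call:
apply_moves(commands=[{"ax": 0, "ay": 0, "az": 0, "dx": 0, "dy": 0, "dz": 0, "hand": 5}, {"ax": 0, "ay": 0, "az": 0, "dx": 0, "dy": 0, "dz": 0, "hand": 5}, {"ax": 0, "ay": 0, "az": 0, "dx": 0, "dy": 0, "dz": 0, "hand": 5}, {"ax": 0, "ay": 0, "az": 0, "dx": 0, "dy": 0, "dz": 0, "hand": 5}])

```text
time: 8.78
position: [559.5, 267.7, 84.2]
tool_rot: [[0.318, 0.948, -0.001], [0.948, -0.318, -0.001], [-0.001, -0.001, -1.0]]
contact_force: [-6.1, -3.2, 7.9]
gripper_width: 14.8
grasp_force: 49.0
```

Run:
```python
from h import *
a=capture("scene")[:,:,::-1];w=capture("wrist")[:,:,::-1]
f=lambda im,x,y:cv2.resize(im[y:y+75,x:x+100],None,fx=4,fy=4,interpolation=cv2.INTER_CUBIC)
cv2.imwrite("pics/c3.png",np.vstack([np.hstack([f(a,155,145),f(a,260,165)]),np.hstack([w[84:,56:456],a[120:270,150:350].repeat(2,0).repeat(2,1)])]))
s=bot.read_state();d=s["position"][:2]-[527,166.5];print(s["time"],s["position"],s["contact_force"],s["gripper_width"],"theta",np.radians(118.5)-np.arctan2(d[1],d[0]),np.linalg.norm(d))
```

```text
8.8833 [559.50599275 267.66617271  84.13827204] [-5.72156054 -2.72059569  8.23841254] 15.25028148144096 theta 0.8083122420080582 106.26021863671143
```

View pics/c3.png

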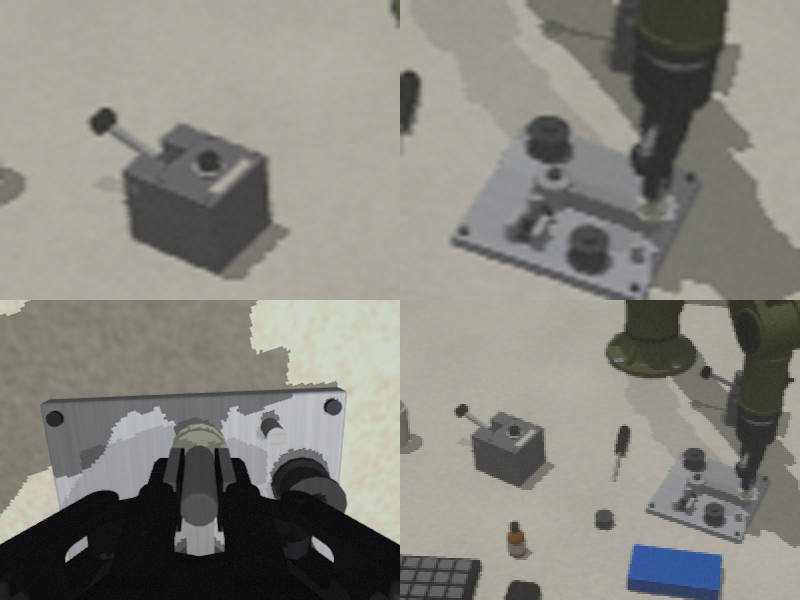

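The post is gripped and the arm is swung to about 0.81 rad. The relay lever is still up, with its knob at scene (181,175.5), and the bystanders are in place. Handing in.

```bash
python3 -c "
from workcell import bot
print(bot.finish_job())"
```

```text
the job is handed in; nothing more can be done
None
```

The job is handed in at about 9 s: the relay's test button was pressed, its lever dropped and was lifted back until it stayed up by itself, and the gripper is still holding the tensioner arm at about 0.81 rad, past the 0.55 click, with no sign in the last pictures that anything else moved.

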